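Nest the mixing tubs and scan them back in

ROBOT

A 6-joint arm with a two-finger parallel gripper is mounted at the origin on the work surface. World frame = base frame: x ahead of the robot, y to its left, z up, the work surface at z = 0. Lengths are in m, angles in rad, forces in N, time in s.
With the tool pointing down it reaches from about 0.35 to 0.775 m from the base axis. Payload 7.3 kg.
Tool frame: the origin (TCP) lies between the finger pads; the fingertips stand robot.tcp_to_tips ahead of it and the grasp point (between the pads) lies 2 mm behind it (robot.tcp_to_tips is the distance from the TCP to the fingertips, in m); y points along the fingers, x is the direction in which the jaws open and shut, and the axes are right-handed (so a half turn about y gives the same grasp; the last joint's range is limited). The gripper opens to 92 mm and grips with 3 to 60 N. Pads are 19 mm wide; open, the fingers measure 130 mm over their backs; the gripper's body (75 mm by 190 mm) begins 47 mm behind the grasp point.
Start: joints at [-1.486, 0.342, 1.524, -0, 1.275, -0.146], TCP at [0.12, -0.511, 0.244] pointing down, gripper open.
Joint ranges: [-2.53, 2.53], [-0.77, 2.02], [0.04, 2.7], [-1, 4.14], [0.28, 2.66], [-3.11, 3.11]. Speed limits (rad/s): [2.57, 2.57, 3.14, 3.14, 3.14, 3.14].

INTERFACE

Orientations are given as [roll, pitch, yaw] about the fixed x, y, z axes, in that order (R = Rz(yaw) Ry(pitch) Rx(roll)).
In Python, from cell import status, read_camera, get_calibration, robot gives the robot as it stands.
- The arm moves only by the shell command python3 -m creep 'ROWS' [FORCE]. ROWS is JSON, a list of rows, each an object of numbers: "dx", "dy", "dz": the shift along the tool's x, y, z in m; "rx", "ry", "rz": the turn, a rotation vector about the tool's x, y, z in rad; "gripper": the opening, from 0 (shut) to 1 (fully open). A call has 1 to 20 rows; each row is the pose to reach, as a shift and turn from the pose commanded when the call began, along the tool's axes at that moment; what a row does not reach only later rows make up. A row lasts 1/8 s, in which the tool goes at most 62.5 mm and 10.7 degrees, less where a joint would pass 70% of its speed; a pose out of reach is approached as far as the arm can. A call with a gripper value outside its range is refused whole. The fingers move at their own pace and stop on an object; FORCE is the grip in N (left out, the last holds). Time passes only in rows, so rows that repeat a pose let the fingers close. It gives the time, the measured TCP pose, the force and the opening at its end, in the units of the state.
- status.observe(): the state, without advancing time (a new reading comes with each control period).
- read_camera(name): name is "scene" or "side" or "wrist"; returns (picture, depth): 384x512x3 uint8, red, green, blue; 384x512 float32, m along the optical axis (not along the pixel's ray), 0 where there is no reading.
- get_calibration(name): a dict with "fx", "fy", "cx", "cy" (pixels), "xyz" and "rotation" of the camera in the world; the wrist camera has in their place "mount" (4x4, takes a point from camera to tool coordinates, whose origin is the TCP and whose axes are the tool frame's). Camera axes: x right, y down, z forward; pixel columns grow to the right and rows downward; lengths in m; the calibration is good to about 2 mm. A picture is of the moment at which its call begins: read the wrist's pose just before it. get_calibration takes no time and is no camera call.
- robot.hand_in(): hands the job in, once; it reports no verdict.
The state is a dict: "time": time; "qpos": joint angles; "qvel": joint speeds; "joint_efforts": joint torques, N m; "tool_pos": TCP position; "tool_rot": TCP orientation; "contact_force": force on the tool from outside, world axes, zero at the start; "torque": the same for the moment, N m; "opening": finger opening in m.
Only numpy, scipy, OpenCV 4.12 (cv2) and the standard library are available. Lean on these libraries where they do the work, as an engineer would, in place of code of your own. Each camera call takes 0.05 s, during which the arm holds its last target.

TASK

Put the set of mixing tubs away on its tray: stand the middle tub inside the wide one and the narrow tub inside the middle one, upright and right down on the floor of each, set down rather than dropped. Then take the scanner from its rest, point its window squarely at the middle of the barcode label on the tray from about 8 cm away, hold it still there for two seconds, and lay it gently back in its rest the way it lay. Leave the wide tub on its place on the tray, and leave the bottle, the paint can and the brush alone.

Things in the scene. Friction and masses are not known exactly. Their poses are not given: they have to be found in the camera images.
- tray: Fixed grey tray, a flat board 116 (x) x 300 (y) x 6 mm thick, origin under its centre. The wide tub stands on its +y half, at about y = +90 mm; a sloping label face rises from its -y half at y = -90 mm, up to 66 mm high. Local -x is the side that faces the robot.
- label: The white barcode label with black bars, 44 x 64 mm, on the tray's sloping face (plate 60 x 76 mm, 45 degrees). Origin at the middle of the label's surface, 46 mm above the table; local z points squarely out of the label (towards the robot side and 45 degrees up), local y runs level along the label, local x runs up the slope.
- wide_tub: Wide white plastic tub, open top, standing loose on the tray: foot 88 mm, rim 104 mm outside diameter, 60 mm high, wall 4 mm, 300 g. Origin under the centre of its foot, z up. Its inner floor lies 14 mm above the origin and is about 82 mm across.
- middle_tub: Middle white plastic tub, open top, standing on the table: foot 54 mm, rim 66 mm outside diameter, 70 mm high, wall 3.5 mm, about 80 g. Origin under the centre of its foot, z up. Its inner floor lies 14 mm above the origin and is about 49 mm across. Nested in the wide tub its rim stands 24 mm above the wide tub's rim, so grip it by the top 15 mm or so.
- narrow_tub: Narrow white plastic tub, open top, standing on the table: foot 33 mm, rim 42 mm outside diameter, 80 mm high, wall 3 mm, about 50 g. Origin under the centre of its foot, z up. Nested in the middle tub its rim stands 24 mm above the middle tub's rim, so grip it by the top 15 mm or so.
- rest: Fixed black rest of the scanner: base plate 130 x 70 x 8 mm and two forks, at x = -42 and +42 mm (each 12 mm thick along x; 72 mm free between them for the fingers). Origin under its centre, x along the scanner's handle towards its head. Fork seats are 55 mm above the origin; the prongs rise to 71 mm and stand about 41 mm apart, flaring outwards.
- scanner: Grey handheld scanner, about 190 g, lying in its rest: a straight handle 130 (x) x 30 (y) x 32 (z) mm and at its +x end a head bent 45 degrees downwards. Origin under the middle of the handle; x along the handle towards the head, z up. Grip the handle across y at x = 0 to 20 mm. In the rest its origin is 55 mm above the rest's origin and its axes agree with the rest's.
- scanner_head: The head of the scanner (part of it), 40 x 50 x 34 mm. Origin at the middle of its window, at (107, 0, -12) mm in the scanner's frame; local x is the direction in which the scanner looks: 45 degrees downwards from the handle's +x direction. The scanner reads by itself, there is no trigger.
- glue_bottle: Bystander: amber bottle with white cap, 56 mm across, 130 mm high, origin under its centre.
- paint_can: Bystander: small closed paint can, 88 mm across, 93 mm high, origin under its centre.
- brush: Bystander: paint brush lying on the table beyond the tray, origin at its middle.

How it is judged:
On the way, in this order (a step that is already met when the one before it is completed fails the run):
1. the narrow tub stands in the middle tub and the middle tub in the wide tub on the tray, all let go and at rest (horizontal distance between middle_tub and wide_tub below 0.022 m and z of middle_tub in the frame of wide_tub between 0.009 and 0.02 m and angle between each of middle_tub, narrow_tub, wide_tub's own z axis and vertical below 0.12 rad and horizontal distance between narrow_tub and middle_tub below 0.014 m and z of narrow_tub in the frame of middle_tub between 0.009 and 0.02 m and z of wide_tub in the frame of tray between 0.002 and 0.01 m and x of wide_tub in the frame of tray between -0.045 and 0.045 m and y of wide_tub in the frame of tray between 0.03 and 0.14 m and linear speed of each of middle_tub, narrow_tub, wide_tub below 0.03 m/s and contact force between the fingers and middle_tub below 0.1 N and contact force between the fingers and narrow_tub below 0.1 N and contact force between the fingers and wide_tub below 0.1 N), for 0.2 s.
2. the held scanner looks squarely at the middle of the label from about 8 cm and keeps still for a second, the tubs still nested (x of label in the frame of scanner_head between 0.05 and 0.12 m and y of label in the frame of scanner_head between -0.022 and 0.022 m and z of label in the frame of scanner_head between -0.017 and 0.017 m and angle between the x axis of scanner_head and the z axis of label, either way round below 0.35 rad and linear speed of scanner below 0.02 m/s and angular speed of scanner below 0.12 rad/s and contact force between the fingers and scanner above 0.5 N and horizontal distance between middle_tub and wide_tub below 0.022 m and z of middle_tub in the frame of wide_tub between 0.009 and 0.02 m and angle between each of middle_tub, narrow_tub, wide_tub's own z axis and vertical below 0.12 rad and horizontal distance between narrow_tub and middle_tub below 0.014 m and z of narrow_tub in the frame of middle_tub between 0.009 and 0.02 m and z of wide_tub in the frame of tray between 0.002 and 0.01 m and x of wide_tub in the frame of tray between -0.045 and 0.045 m and y of wide_tub in the frame of tray between 0.03 and 0.14 m), for 1 s.
At the end, for the whole second after the job is handed in: Tubs nested upright (tilt < 0.12 rad), each foot 9 to 20 mm above the foot of the tub around it, the wide tub on its half of the tray; scanner level in its rest as at the start (within 25 mm along, 12 mm across, 5 mm in height, 0.2 rad, head the same way); all released, at rest (all of step 1 and x of scanner in the frame of rest between -0.025 and 0.025 m and y of scanner in the frame of rest between -0.012 and 0.012 m and z of scanner in the frame of rest between 0.05 and 0.061 m and angle between scanner's own z axis and vertical below 0.12 rad and angle between the x axis of scanner and the x axis of rest, either way round below 0.2 rad and x of scanner_head in the frame of rest above 0.05 m and linear speed of scanner below 0.02 m/s); the robot touches nothing.
It fails at once if a bystander is pushed more than 30 mm or knocked over (distance of any of glue_bottle, paint_can, brush from where it was at the start of the episode above 0.03 m or angle between any of glue_bottle, paint_can's own z axis and vertical above 0.5 rad).
It fails at once if a tub or the scanner is dropped (falls freely faster than 0.7 m/s, a drop of 25 mm) ((linear speed of middle_tub above 0.7 m/s and contact force between the fingers and middle_tub below 0.05 N) or (linear speed of narrow_tub above 0.7 m/s and contact force between the fingers and narrow_tub below 0.05 N) or (linear speed of scanner above 0.7 m/s and contact force between the fingers and scanner below 0.05 N)).
It fails at once if a tub is tipped over (angle between any of middle_tub, narrow_tub, wide_tub's own z axis and vertical above 1 rad).
It also fails if it takes over 64 s, if anything falls off the work surface, if the arm or the gripper's body presses on something with over 40 N, if the wrist force passes 120 N, or if a joint passes its speed limit or range.

## Working session

There is one attempt and no reset: what is moved stays moved. The work goes in short steps, Python scripts to look and compute and a shell command to move; the robot and the scene stay as the last step left them, time stands still between calls to the robot, and variables do not carry over. Pictures are saved under pics/ and viewed, and the job is handed in when it is done.

```bash
ls -la; mkdir -p pics; cat > h.py <<'E'
import numpy as np, cv2
from cell import status, read_camera, get_calibration, robot
from scipy.spatial.transform import Rotation as R
def campose(n):
    c=get_calibration(n)
    if n=='wrist':
        s=status.observe(); T=np.eye(4); T[:3,:3]=R.from_euler('xyz',s['tool_rot']).as_matrix(); T[:3,3]=s['tool_pos']
        return c,T@np.array(c['mount'])
    T=np.eye(4); r=np.array(c['rotation']); 
    T[:3,:3]=r if r.shape==(3,3) else R.from_euler('xyz',r).as_matrix(); T[:3,3]=c['xyz']; return c,T
def grab(n,tag):
    c,T=campose(n); im,d=read_camera(n)
    cv2.imwrite(f'pics/{tag}.png',im[:,:,::-1]); np.savez(f'pics/{tag}.npz',im=im,d=d,T=T,K=[c['fx'],c['fy'],c['cx'],c['cy']])
    return im,d
def cloud(tag):
    z=np.load(f'pics/{tag}.npz'); fx,fy,cx,cy=z['K']; d=z['d']; v,u=np.mgrid[:d.shape[0],:d.shape[1]]
    P=np.stack([(u-cx)/fx*d,(v-cy)/fy*d,d],-1)@z['T'][:3,:3].T+z['T'][:3,3]; P[d==0]=np.nan
    return z['im'],P
E
python3 - <<'E'
from h import *
print(status.observe(), robot.tcp_to_tips)
for n in ['scene','side','wrist']: print(n,get_calibration(n)); grab(n,n+'0')
E
```

```text
total 12
drwxr-xr-x  3 agent agent 4096 Dec  6 08:44 .
drwxr-xr-x 23 root  root  4096 Dec  6 08:44 ..
drwxr-xr-x  2 agent agent 4096 Dec  6 08:44 pics
{'time': 0.0, 'qpos': array([-1.48600508e+00,  3.42746235e-01,  1.52502245e+00,  1.80434704e-05,
        1.27538889e+00, -1.45993947e-01]), 'qvel': array([ 5.08087572e-05, -6.27490601e-04, -6.57758222e-05, -5.61179697e-04,
       -4.90397549e-04, -4.62922410e-04]), 'joint_efforts': array([ 9.26639805e-04, -4.31243849e+01, -2.44224983e+01,  7.17474218e-02,
        5.58800879e-02, -1.50353062e-04]), 'tool_pos': array([ 0.12008689, -0.5106911 ,  0.24303084]), 'tool_rot': array([-1.57055160e+00,  1.54576635e-03, -1.34001621e+00]), 'contact_force': array([ 0.41047558,  1.06014424, -0.30679071]), 'torque': array([-0.04339974,  0.00592095, -0.02896891]), 'opening': 0.09160449733429618} 0.017
scene {'fx': 480.23813224165013, 'fy': 480.23813224165013, 'cx': 247.46801285787464, 'cy': 193.02290388483374, 'xyz': array([1.03368967, 0.77186235, 0.73826323]), 'rotation': array([-2.21386421, -0.0145771 ,  2.63910385])}
side {'fx': 408.05626324879614, 'fy': 408.05626324879614, 'cx': 255.6290725198868, 'cy': 190.79993734105994, 'xyz': array([ 0.47629843, -0.76055288,  0.87974183]), 'rotation': array([-2.3743606 , -0.0185781 , -0.13615914])}
wrist {'fx': 303.4014518458764, 'fy': 303.4014518458764, 'cx': 255.84747677986405, 'cy': 192.60202793784407, 'mount': array([[ 9.99998126e-01, -1.68384602e-03,  9.55034504e-04,
         2.30946450e-04],
       [-1.36233038e-03, -2.61640621e-01,  9.65164405e-01,
        -1.41345222e-01],
       [-1.37531242e-03, -9.65163898e-01, -2.61642425e-01,
         7.08558895e-02],
       [ 0.00000000e+00,  0.00000000e+00,  0.00000000e+00,
         1.00000000e+00]])}
```

View images.

View pics/scene0.png

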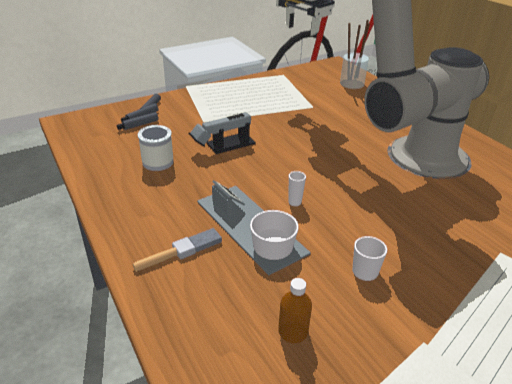

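View pics/side0.png

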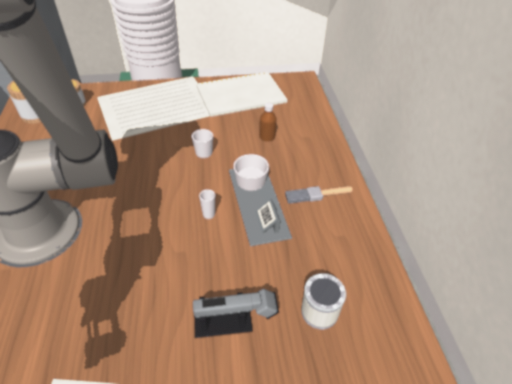

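View pics/wrist0.png

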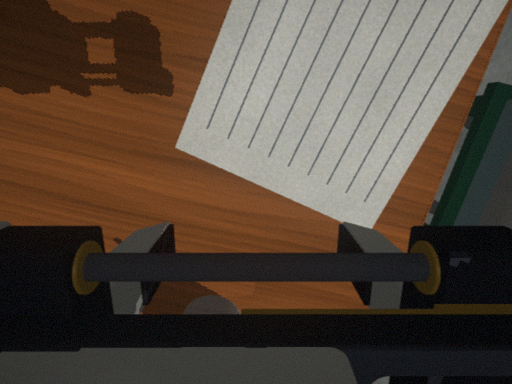

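The scene view has the tray centred at (253,228), the wide tub at (274,234), the middle tub at (369,258), the narrow tub at (296,188) and the scanner in its rest at (228,132). The side view shows the same items. Next I'll use the depth.

```bash
cat > fit.py <<'E'
from h import *
def rim(tag,box,h,tol=0.006,rad=None):
    # fit circle to points near height h within xy box
    im,P=cloud(tag); x,y,z=P[...,0],P[...,1],P[...,2]
    m=(x>box[0])&(x<box[1])&(y>box[2])&(y<box[3])&(abs(z-h)<tol)
    q=P[m]; 
    return q
def circ(q,r):
    from scipy.optimize import least_squares
    f=lambda c: np.hypot(q[:,0]-c[0],q[:,1]-c[1])-r
    s=least_squares(f,q[:,:2].mean(0),loss='soft_l1',f_scale=0.002); return s.x, np.abs(s.fun).mean()
E
python3 - <<'E'
from h import *
for t in ['scene0','side0']:
    im,P=cloud(t)
    # top view colored
    x0,x1,y0,y1=0.1,0.9,-0.5,0.5; s=600
    g=np.zeros((int((x1-x0)*s),int((y1-y0)*s),3),np.uint8); zz=np.full(g.shape[:2],-1.)
    p=P.reshape(-1,3); c=im.reshape(-1,3); k=~np.isnan(p[:,0]); p=p[k];c=c[k]
    i=((p[:,0]-x0)*s).astype(int); j=((y1-p[:,1])*s).astype(int)
    ok=(i>=0)&(i<g.shape[0])&(j>=0)&(j<g.shape[1])&(p[:,2]<0.2)&(p[:,2]>-0.02)
    for a in np.flatnonzero(ok):
        if p[a,2]>zz[i[a],j[a]]: zz[i[a],j[a]]=p[a,2]; g[i[a],j[a]]=c[a]
    g=g[::-1]; g=np.ascontiguousarray(g)
    for k in range(1,9):
        r=g.shape[0]-int((k/10-x0)*s); cv2.putText(g,f'{k/10}',(0,r),0,.4,(0,255,0)); g[min(max(r,0),g.shape[0]-1),::4]=(0,255,0)
    for k in range(-5,6):
        cc=int((y1-k/10)*s); 
        if cc<g.shape[1]: g[::4,cc]=(0,255,0); cv2.putText(g,f'{k/10}',(cc,475),0,.4,(0,255,0))
    cv2.imwrite(f'pics/top_{t}.png',g[:,:,::-1])
    f=(p[:,2]<0.005)&(p[:,2]>-0.02)&(p[:,0]>0.2)&(p[:,0]<0.8)&(abs(p[:,1])<.4); print(t,'table z',np.median(p[f,2]))
E
```

```text
scene0 table z -0.0001153172268574254
side0 table z 0.001200512330611636
```

```bash
ls pics
```

```text
scene0.npz
scene0.png
side0.npz
side0.png
top_scene0.png
top_side0.png
wrist0.npz
wrist0.png
```

View pics/top_scene0.png

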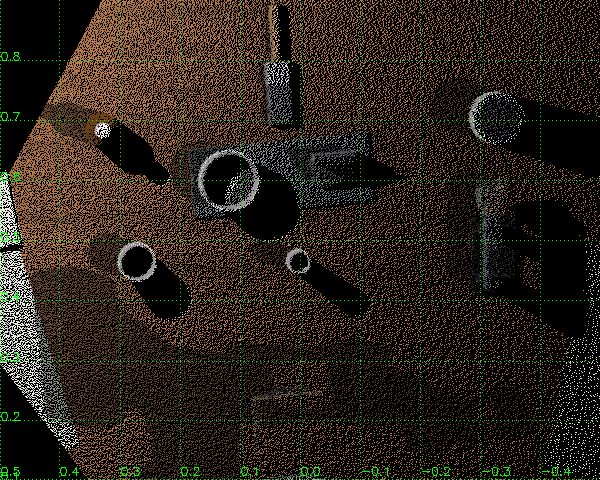

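View pics/top_side0.png

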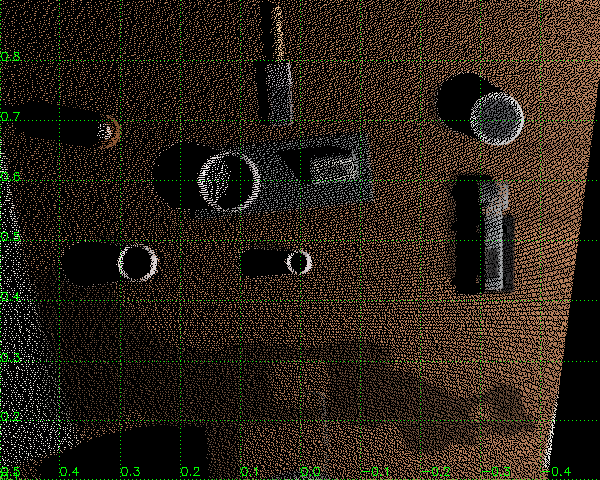

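The top maps show: wide tub ≈(0.60,0.13), middle ≈(0.46,0.28), narrow ≈(0.46,0.01), scanner ≈(0.48,-0.31) with its head towards +x, and the paint can at (0.70,-0.31). Now the precise fits.

```bash
python3 - <<'E'
from fit import *
for t in ['scene0','side0']:
    print(t)
    for n,c,h,r in [('wide',(.60,.132),.066,.05),('mid',(.462,.278),.07,.03125),('nar',(.462,.01),.08,.0195),('can',(.703,-.305),.093,.044)]:
        b=r+.02; q=rim(t,(c[0]-b,c[0]+b,c[1]-b,c[1]+b),h,.004); cc,e=circ(q,r); print(n,len(q),cc.round(4),round(e,4),np.percentile(rim(t,(c[0]-b,c[0]+b,c[1]-b,c[1]+b),h,.02)[:,2],99).round(4))
    im,P=cloud(t)
    for n,bx,zl,zh in [('tray',(.5,.72,-.12,.22),.0045,.0095),('scanner',(.39,.62,-.38,-.27),.08,.1),('label',(.5,.72,-.12,.06),.016,.07)]:
        q=P[(P[...,0]>bx[0])&(P[...,0]<bx[1])&(P[...,1]>bx[2])&(P[...,1]<bx[3])&(P[...,2]>zl)&(P[...,2]<zh)]
        if n!='label':
            rr=cv2.minAreaRect((q[:,:2]*1000).astype(np.float32)); print(n,len(q),rr,q[:,2].mean())
        if n=='scanner':
            q=q[(q[:,2]>.084)&(q[:,2]<.09)]; print(cv2.minAreaRect((q[:,:2]*1000).astype(np.float32)),np.median(q,0))
            mu=q.mean(0);w,V=np.linalg.eigh(np.cov(q.T)); print('axis',V[:,2],'n',V[:,0])
        if n=='label':
            from numpy.linalg import svd
            # RANSAC plane
            rng=np.random.default_rng(0);best=0
            for _ in range(300):
                a=q[rng.choice(len(q),3,False)];nn=np.cross(a[1]-a[0],a[2]-a[0]);L=np.linalg.norm(nn)
                if L<1e-8: continue
                nn/=L;k=abs((q-a[0])@nn)<.002
                if abs(nn[2])<.4: continue
                if k.sum()>best: best=k.sum();bk=k
            p=q[bk];u,s,v=svd(p-p.mean(0),full_matrices=False);print('label',len(p),p.mean(0),v[2],p.min(0),p.max(0))
E
```

```text
scene0
wide 281 [0.5994 0.1189] 0.0014 0.0674
mid 187 [0.4639 0.2718] 0.0012 0.0714
nar 71 [0.4644 0.0026] 0.0012 0.0816
can 455 [ 0.7042 -0.3356] 0.0138 0.0955
tray 1942 ((617.48876953125, 49.55357360839844), (204.40943908691406, 333.4268798828125), 4.795881271362305) 0.00627294609521956
scanner 331 ((499.70404052734375, -319.7352294921875), (159.76478576660156, 35.289695739746094), 0.17313264310359955) 0.08537209866186345
((491.1930847167969, -318.88775634765625), (32.772071838378906, 142.85800170898438), 89.80738067626953) [ 0.49420194 -0.31713672  0.08667671]
axis [-0.99993225  0.01092934  0.00400534] n [0.00410327 0.00895245 0.99995151]
label 134 [0.68834091 0.01235322 0.01953558] [0.07145681 0.01439974 0.99733975] [ 0.59559646 -0.09063999  0.01608636] [0.71989205 0.05324757 0.02878975]
side0
wide 174 [0.5971 0.1175] 0.0016 0.0693
mid 87 [0.4622 0.2708] 0.0014 0.0733
nar 71 [0.4625 0.0013] 0.0012 0.0848
can 1150 [ 0.7021 -0.3178] 0.0141 0.0968
tray 1709 ((608.9185791015625, 49.953033447265625), (216.50656127929688, 339.4570007324219), 0.3378537595272064) 0.006990642460548272
scanner 978 ((495.93487548828125, -326.55096435546875), (159.45669555664062, 46.197269439697266), 2.6480677127838135) 0.08685688243692403
((493.1041259765625, -322.0726013183594), (152.52932739257812, 30.29747200012207), 0.41667839884757996) [ 0.49183926 -0.32357724  0.08753923]
axis [-0.99995616 -0.00914247  0.00202294] n [ 0.00223731 -0.02349946  0.99972135]
label 342 [ 0.61696261 -0.05957679  0.0474851 ] [ 0.71476678  0.06940708 -0.69591027] [ 0.5930306  -0.09692819  0.02250666] [ 0.64015798 -0.0171258   0.06869708]
```

```bash
cat >> h.py <<'E'
def plan(*wps):
    # wps: (x,y,z,yaw or None) ; prints tool-axis shifts from current measured pose, and ry
    s=status.observe(); Rm=R.from_euler('xyz',s['tool_rot']).as_matrix(); p=s['tool_pos']; last=p
    yaw0=np.arctan2(Rm[1,0],Rm[0,0])
    print('now',p.round(4),'rot',np.round(s['tool_rot'],4),'yaw',yaw0.round(4),'F',s['contact_force'].round(2),'open',round(s['opening'],4),'t',s['time'])
    for w in wps:
        g=np.array(w[:3]); d=Rm.T@(g-p)
        if len(w)>3:
            Rt=R.from_euler('xyz',[-np.pi/2,0,w[3]]).as_matrix(); rv=R.from_matrix(Rm.T@Rt).as_rotvec()
        else: rv=np.zeros(3)
        print('dx %.4f dy %.4f dz %.4f'%tuple(d),'rot',rv.round(4),'rows>=%.1f'%max(np.linalg.norm(g-last)/.0625,np.linalg.norm(rv)/np.radians(10.7))); last=g
E
python3 -c "
from h import *
plan((.46,-.05,.24),(.463,.2713,.20,-1.34),(.463,.2713,.074,-1.34))"
```

```text
now [ 0.1201 -0.5108  0.2432] rot [-1.5706e+00  1.1000e-03 -1.3400e+00] yaw -1.34 F [-0.12 -0.57  0.4 ] open 0.0915 t 0.15
dx -0.3708 dy 0.0037 dz 0.4363 rot [0. 0. 0.] rows>=9.2
dx -0.6829 dy 0.0441 dz 0.5127 rot [-0.0002  0.     -0.0011] rows>=5.2
dx -0.6827 dy 0.1701 dz 0.5127 rot [-0.0002  0.     -0.0011] rows>=2.0
```

```bash
python3 -m creep '[{"dx":-0.371,"dz":0.436,"gripper":1},{"dx":-0.371,"dz":0.436},{"dx":-0.371,"dz":0.436},{"dx":-0.371,"dz":0.436},{"dx":-0.371,"dz":0.436},{"dx":-0.371,"dz":0.436},{"dx":-0.371,"dz":0.436},{"dx":-0.371,"dz":0.436},{"dx":-0.371,"dz":0.436},{"dx":-0.371,"dz":0.436},{"dx":-0.371,"dz":0.436},{"dx":-0.683,"dy":0.044,"dz":0.513},{"dx":-0.683,"dy":0.044,"dz":0.513},{"dx":-0.683,"dy":0.044,"dz":0.513},{"dx":-0.683,"dy":0.044,"dz":0.513},{"dx":-0.683,"dy":0.044,"dz":0.513},{"dx":-0.683,"dy":0.044,"dz":0.513},{"dx":-0.683,"dy":0.044,"dz":0.513},{"dx":-0.683,"dy":0.044,"dz":0.513}]' 15
python3 - <<'E'
from fit import *
grab('wrist','w1')
q=rim('w1',(.41,.51,.22,.32),.07,.004); print(circ(q,.03125),len(q))
plan((.463,.2713,.12),(.463,.2713,.074))
E
```

```text
invalid input at $[0]: expected keys dx, dy, dz, rx, ry, rz, gripper
fit.py:11: RuntimeWarning: Mean of empty slice.
  s=least_squares(f,q[:,:2].mean(0),loss='soft_l1',f_scale=0.002); return s.x, np.abs(s.fun).mean()
  ret = um.true_divide(
Traceback (most recent call last):
  File "fit.py", line 11, in circ
    s=least_squares(f,q[:,:2].mean(0),loss='soft_l1',f_scale=0.002); return s.x, np.abs(s.fun).mean()
ValueError: Initial guess is outside of provided bounds
```

View pics/w1.png

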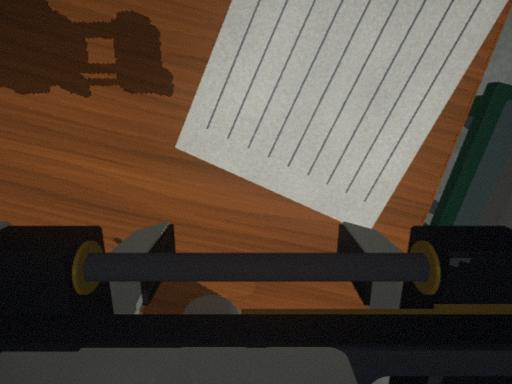

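All seven keys are needed in every row, so the arm hasn't moved. I'll resend the rows in full.

```bash
python3 -m creep '[{"dx":-0.371,"dy":0,"dz":0.436,"rx":0,"ry":0,"rz":0,"gripper":1},{"dx":-0.371,"dy":0,"dz":0.436,"rx":0,"ry":0,"rz":0,"gripper":1},{"dx":-0.371,"dy":0,"dz":0.436,"rx":0,"ry":0,"rz":0,"gripper":1},{"dx":-0.371,"dy":0,"dz":0.436,"rx":0,"ry":0,"rz":0,"gripper":1},{"dx":-0.371,"dy":0,"dz":0.436,"rx":0,"ry":0,"rz":0,"gripper":1},{"dx":-0.371,"dy":0,"dz":0.436,"rx":0,"ry":0,"rz":0,"gripper":1},{"dx":-0.371,"dy":0,"dz":0.436,"rx":0,"ry":0,"rz":0,"gripper":1},{"dx":-0.371,"dy":0,"dz":0.436,"rx":0,"ry":0,"rz":0,"gripper":1},{"dx":-0.371,"dy":0,"dz":0.436,"rx":0,"ry":0,"rz":0,"gripper":1},{"dx":-0.371,"dy":0,"dz":0.436,"rx":0,"ry":0,"rz":0,"gripper":1},{"dx":-0.683,"dy":0.044,"dz":0.513,"rx":0,"ry":0,"rz":0,"gripper":1},{"dx":-0.683,"dy":0.044,"dz":0.513,"rx":0,"ry":0,"rz":0,"gripper":1},{"dx":-0.683,"dy":0.044,"dz":0.513,"rx":0,"ry":0,"rz":0,"gripper":1},{"dx":-0.683,"dy":0.044,"dz":0.513,"rx":0,"ry":0,"rz":0,"gripper":1},{"dx":-0.683,"dy":0.044,"dz":0.513,"rx":0,"ry":0,"rz":0,"gripper":1},{"dx":-0.683,"dy":0.044,"dz":0.513,"rx":0,"ry":0,"rz":0,"gripper":1},{"dx":-0.683,"dy":0.044,"dz":0.513,"rx":0,"ry":0,"rz":0,"gripper":1}]' 15
python3 - <<'E'
from fit import *
grab('wrist','w1')
plan((.463,.2713,.12),(.463,.2713,.074))
q=rim('w1',(.41,.51,.22,.32),.07,.004); print(circ(q,.03125),len(q))
E
```

```text
time: 2.33
tool_pos: [0.4632, 0.2706, 0.1993]
tool_rot: [-1.572, -0.001, -1.339]
contact_force: [0.6, -1.5, -0.5]
opening: 0.0919
now [0.4634 0.2698 0.1996] rot [-1.5714e+00 -9.0000e-04 -1.3405e+00] yaw -1.3405 F [ 0.72  0.16 -0.62] open 0.092 t 2.375
dx -0.0016 dy 0.0796 dz -0.0000 rot [0. 0. 0.] rows>=1.3
dx -0.0016 dy 0.1256 dz 0.0000 rot [0. 0. 0.] rows>=0.7
(array([0.46369805, 0.27231166]), np.float64(0.0010392748374485478)) 891
```

View pics/w1.png

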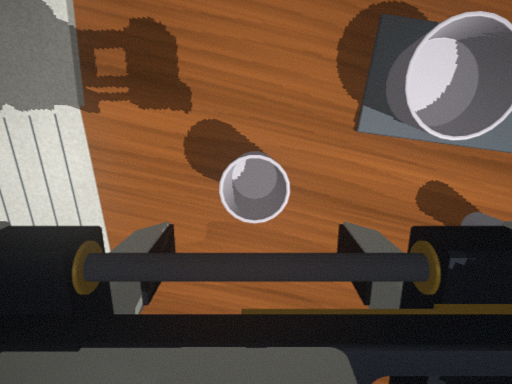

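The wrist view has the middle tub's rim centred at (255,188), midway between the fingers. That agrees with the earlier fit, so I'll descend and grip.

```bash
python3 -m creep '[{"dx":-0.002,"dy":0.06,"dz":0,"rx":0,"ry":0,"rz":0,"gripper":1},{"dx":-0.002,"dy":0.11,"dz":0,"rx":0,"ry":0,"rz":0,"gripper":1},{"dx":-0.002,"dy":0.1255,"dz":0,"rx":0,"ry":0,"rz":0,"gripper":1},{"dx":-0.002,"dy":0.1255,"dz":0,"rx":0,"ry":0,"rz":0,"gripper":0.6},{"dx":-0.002,"dy":0.1255,"dz":0,"rx":0,"ry":0,"rz":0,"gripper":0.6},{"dx":-0.002,"dy":0.1255,"dz":0,"rx":0,"ry":0,"rz":0,"gripper":0.6},{"dx":-0.002,"dy":0.1255,"dz":0,"rx":0,"ry":0,"rz":0,"gripper":0.6},{"dx":-0.002,"dy":0.1255,"dz":0,"rx":0,"ry":0,"rz":0,"gripper":0.6}]' 15
python3 - <<'E'
from fit import *
plan((.463,.2713,.12),(.463,.2713,.074))
E
```

```text
time: 3.38
tool_pos: [0.464, 0.2733, 0.0758]
tool_rot: [-1.567, -0.0, -1.34]
contact_force: [-0.1, -2.0, 6.3]
opening: 0.0653
now [0.464  0.2733 0.0758] rot [-1.5674e+00 -1.0000e-04 -1.3397e+00] yaw -1.3397 F [-0.13 -2.01  6.3 ] open 0.0653 t 3.375
dx 0.0017 dy -0.0442 dz -0.0012 rot [0. 0. 0.] rows>=0.7
dx 0.0017 dy 0.0018 dz -0.0014 rot [0. 0. 0.] rows>=0.7
```

```bash
python3 -m creep '[{"dx":0,"dy":-0.03,"dz":0,"rx":0,"ry":0,"rz":0,"gripper":0.6},{"dx":0,"dy":-0.08,"dz":0,"rx":0,"ry":0,"rz":0,"gripper":0.6},{"dx":0,"dy":-0.11,"dz":0,"rx":0,"ry":0,"rz":0,"gripper":0.6},{"dx":0,"dy":-0.11,"dz":0,"rx":0,"ry":0,"rz":0,"gripper":0.6}]'
python3 - <<'E'
from fit import *
q=rim('w1',(.535,.665,.05,.19),.066,.004); print('wide',circ(q,.05),len(q))
plan((.598,.118,.186),(.598,.118,.10))
grab('wrist','w2')
E
```

```text
time: 3.88
tool_pos: [0.464, 0.2738, 0.1868]
tool_rot: [-1.565, 0.001, -1.34]
contact_force: [-0.5, -0.6, -1.3]
opening: 0.0656
wide (array([0.59787036, 0.11944007]), np.float64(0.0012249416498755384)) 1857
now [0.464  0.2738 0.1868] rot [-1.5650e+00  1.0000e-03 -1.3396e+00] yaw -1.3396 F [-0.45 -0.55 -1.33] open 0.0656 t 3.875
dx 0.1824 dy 0.0012 dz 0.0948 rot [0. 0. 0.] rows>=3.3
dx 0.1825 dy 0.0872 dz 0.0943 rot [0. 0. 0.] rows>=1.4
```

View pics/w2.png

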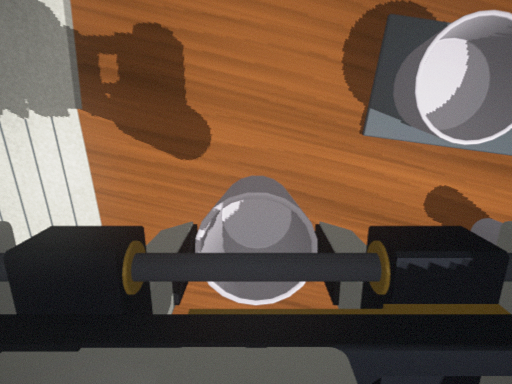

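```bash
python3 - <<'E'
from fit import *
im,P=cloud('w2')
from numpy.linalg import svd
q=P[(np.hypot(P[...,0]-.464,P[...,1]-.2738)<.045)&(P[...,2]>.07)&(P[...,2]<.2)]
d=q[:,2]; print(len(q),np.percentile(d,[1,5,50,90,99]).round(4))
# inner floor centre and rim
s=q[(q[:,2]>.172)&(q[:,2]<.19)]; u,sv,v=svd(s-s.mean(0)); print('rim',s.mean(0),v[2],circ(s,.031))
f=q[(np.hypot(q[:,0]-.464,q[:,1]-.2738)<.02)&(q[:,2]<.14)]; u,sv,v=svd(f-f.mean(0)); print('floor',len(f),f.mean(0),v[2],sv)
E
```

```text
9945 [0.1237 0.1247 0.1631 0.1823 0.1982]
rim [0.4638835  0.2737065  0.17991066] [-0.03970304 -0.00802051  0.99917933] (array([0.46424512, 0.2737854 ]), np.float64(0.0021811576108678827))
floor 1974 [0.46152    0.2732104  0.12532735] [-0.00117983 -0.00826236 -0.99996517] [0.45404202 0.36815875 0.02682408]
```

The floor of the held tub is level and its foot is 75.5 mm below the TCP. I'll carry it over the wide tub and lower it.

```bash
python3 -m creep '[{"dx":0.05,"dy":0,"dz":0.026,"rx":0,"ry":0,"rz":0,"gripper":0.6},{"dx":0.1,"dy":0,"dz":0.052,"rx":0,"ry":0,"rz":0,"gripper":0.6},{"dx":0.15,"dy":0,"dz":0.078,"rx":0,"ry":0,"rz":0,"gripper":0.6},{"dx":0.1815,"dy":0,"dz":0.0945,"rx":0,"ry":0,"rz":0,"gripper":0.6},{"dx":0.1815,"dy":0,"dz":0.0945,"rx":0,"ry":0,"rz":0,"gripper":0.6},{"dx":0.1815,"dy":0.04,"dz":0.0945,"rx":0,"ry":0,"rz":0,"gripper":0.6},{"dx":0.1815,"dy":0.07,"dz":0.0945,"rx":0,"ry":0,"rz":0,"gripper":0.6},{"dx":0.1815,"dy":0.083,"dz":0.0945,"rx":0,"ry":0,"rz":0,"gripper":0.6},{"dx":0.1815,"dy":0.086,"dz":0.0945,"rx":0,"ry":0,"rz":0,"gripper":0.6},{"dx":0.1815,"dy":0.086,"dz":0.0945,"rx":0,"ry":0,"rz":0,"gripper":0.6}]'
python3 - <<'E'
from fit import *
plan((.598,.118,.0955))
E
```

```text
time: 5.18
tool_pos: [0.5967, 0.1184, 0.0989]
tool_rot: [-1.57, -0.0, -1.34]
contact_force: [0.3, -0.3, -1.4]
opening: 0.0656
now [0.5967 0.1184 0.0989] rot [-1.5696e+00 -3.0000e-04 -1.3395e+00] yaw -1.3395 F [ 0.31 -0.35 -1.37] open 0.0656 t 5.175
dx 0.0007 dy 0.0034 dz 0.0012 rot [0. 0. 0.] rows>=0.1
```

```bash
python3 -m creep '[{"dx":0,"dy":0.0015,"dz":0,"rx":0,"ry":0,"rz":0,"gripper":0.6},{"dx":0,"dy":0.003,"dz":0,"rx":0,"ry":0,"rz":0,"gripper":0.6},{"dx":0,"dy":0.003,"dz":0,"rx":0,"ry":0,"rz":0,"gripper":0.6}]'
```

```text
time: 5.55
tool_pos: [0.5968, 0.118, 0.0959]
tool_rot: [-1.569, -0.0, -1.34]
contact_force: [-0.1, -1.0, 2.9]
opening: 0.0653
```

```bash
python3 -m creep '[{"dx":0,"dy":0,"dz":0,"rx":0,"ry":0,"rz":0,"gripper":0.75},{"dx":0,"dy":0,"dz":0,"rx":0,"ry":0,"rz":0,"gripper":0.85},{"dx":0,"dy":0,"dz":0,"rx":0,"ry":0,"rz":0,"gripper":0.85},{"dx":0,"dy":-0.03,"dz":0,"rx":0,"ry":0,"rz":0,"gripper":0.85},{"dx":0,"dy":-0.08,"dz":0,"rx":0,"ry":0,"rz":0,"gripper":0.85},{"dx":0,"dy":-0.11,"dz":0,"rx":0,"ry":0,"rz":0,"gripper":0.85},{"dx":0,"dy":-0.11,"dz":0,"rx":0,"ry":0,"rz":0,"gripper":0.85}]'
python3 - <<'E'
from fit import *
grab('wrist','w3')
q=rim('w3',(.545,.655,.06,.18),.09,.004); print('mid',circ(q,.03125),len(q))
q=rim('w3',(.535,.665,.05,.19),.066,.004); q=q[np.hypot(q[:,0]-.598,q[:,1]-.119)>.042];print('wide',circ(q,.05),len(q))
plan((.4635,.002,.19),(.4635,.002,.084))
E
```

```text
time: 6.42
tool_pos: [0.5976, 0.1182, 0.2079]
tool_rot: [-1.565, -0.001, -1.34]
contact_force: [-0.2, -0.6, -0.9]
opening: 0.078
mid (array([0.59628716, 0.11717922]), np.float64(0.0010442013352124026)) 956
wide (array([0.59900687, 0.11884729]), np.float64(0.0012734493748514531)) 1556
now [0.5966 0.1181 0.2058] rot [-1.5692e+00 -3.0000e-04 -1.3400e+00] yaw -1.34 F [ 0.17 -0.41 -0.48] open 0.0784 t 6.475
dx 0.0825 dy 0.0156 dz -0.1561 rot [0. 0. 0.] rows>=2.8
dx 0.0825 dy 0.1216 dz -0.1563 rot [0. 0. 0.] rows>=1.7
```

View pics/w3.png

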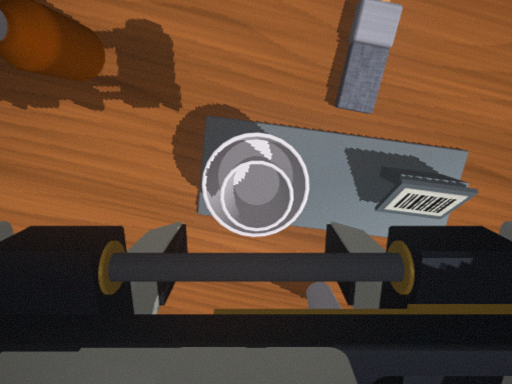

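The middle tub is nested in the wide one, at (257,195) inside (255,184), and its rim is at the expected 90 mm. On to the narrow tub.

```bash
python3 -m creep '[{"dx":0.027,"dy":0.005,"dz":-0.052,"rx":0,"ry":0,"rz":0,"gripper":0.85},{"dx":0.055,"dy":0.01,"dz":-0.104,"rx":0,"ry":0,"rz":0,"gripper":0.85},{"dx":0.0825,"dy":0.0156,"dz":-0.156,"rx":0,"ry":0,"rz":0,"gripper":0.8},{"dx":0.0825,"dy":0.0156,"dz":-0.156,"rx":0,"ry":0,"rz":0,"gripper":0.8},{"dx":0.0825,"dy":0.0156,"dz":-0.156,"rx":0,"ry":0,"rz":0,"gripper":0.8}]'
python3 - <<'E'
from fit import *
grab('wrist','w4')
q=rim('w4',(.42,.51,-.04,.045),.08,.004); print('nar',circ(q,.0195),len(q))
plan((.4635,.002,.084))
E
```

```text
time: 7.1
tool_pos: [0.4636, 0.002, 0.1891]
tool_rot: [-1.571, 0.0, -1.341]
contact_force: [0.7, -0.4, -0.6]
opening: 0.0736
nar (array([0.46437702, 0.00274187]), np.float64(0.0008849615175989952)) 553
now [0.464  0.0023 0.1892] rot [-1.5707e+00  1.0000e-04 -1.3399e+00] yaw -1.3399 F [-0.29  1.33  0.92] open 0.0736 t 7.15
dx 0.0002 dy 0.1052 dz -0.0006 rot [0. 0. 0.] rows>=1.7
```

View pics/w4.png

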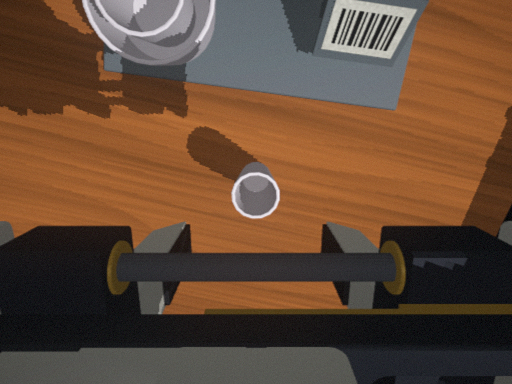

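The narrow tub's rim is centred at (256,196), between the fingers. Descending to grip.

```bash
python3 -m creep '[{"dx":0,"dy":0.05,"dz":0,"rx":0,"ry":0,"rz":0,"gripper":0.8},{"dx":0,"dy":0.09,"dz":0,"rx":0,"ry":0,"rz":0,"gripper":0.8},{"dx":0,"dy":0.104,"dz":0,"rx":0,"ry":0,"rz":0,"gripper":0.8},{"dx":0,"dy":0.104,"dz":0,"rx":0,"ry":0,"rz":0,"gripper":0.6},{"dx":0,"dy":0.104,"dz":0,"rx":0,"ry":0,"rz":0,"gripper":0.36},{"dx":0,"dy":0.104,"dz":0,"rx":0,"ry":0,"rz":0,"gripper":0.36},{"dx":0,"dy":0.104,"dz":0,"rx":0,"ry":0,"rz":0,"gripper":0.36},{"dx":0,"dy":0.104,"dz":0,"rx":0,"ry":0,"rz":0,"gripper":0.36},{"dx":0,"dy":0.104,"dz":0,"rx":0,"ry":0,"rz":0,"gripper":0.36}]' 12
python3 - <<'E'
from fit import *
plan()
im,P=cloud('w4')
b=im.mean(-1); 
E
```

```text
time: 8.28
tool_pos: [0.464, 0.002, 0.0864]
tool_rot: [-1.569, -0.001, -1.34]
contact_force: [-0.3, 0.6, 6.3]
opening: 0.041
now [0.464  0.002  0.0864] rot [-1.5690e+00 -6.0000e-04 -1.3402e+00] yaw -1.3402 F [-0.34  0.64  6.25] open 0.041 t 8.275
```

```bash
python3 -m creep '[{"dx":0,"dy":-0.03,"dz":0,"rx":0,"ry":0,"rz":0,"gripper":0.36},{"dx":0,"dy":-0.08,"dz":0,"rx":0,"ry":0,"rz":0,"gripper":0.36},{"dx":0,"dy":-0.13,"dz":0,"rx":0,"ry":0,"rz":0,"gripper":0.36},{"dx":0,"dy":-0.13,"dz":0,"rx":0,"ry":0,"rz":0,"gripper":0.36}]'
python3 - <<'E'
from fit import *
grab('wrist','w5')
plan((.5963,.1172,.215),(.5963,.1172,.1204))
im,P=cloud('w5'); c=status.observe()['tool_pos']
from numpy.linalg import svd
q=P[(np.hypot(P[...,0]-c[0],P[...,1]-c[1])<.011)&(P[...,2]>.1)&(P[...,2]<.16)]; q=q[q[:,2]<np.percentile(q[:,2],50)+.003]
u,sv,v=svd(q-q.mean(0),full_matrices=False); print(len(q),q.mean(0),v[2],np.percentile(q[:,2],[5,50]))
E
```

```text
time: 8.78
tool_pos: [0.4653, 0.0017, 0.2192]
tool_rot: [-1.563, -0.003, -1.34]
contact_force: [0.2, -0.5, -1.7]
opening: 0.0407
now [0.4639 0.0019 0.2169] rot [-1.5674 -0.0016 -1.34  ] yaw -1.34 F [ 0.15  0.05 -0.32] open 0.0409 t 8.825
dx -0.0820 dy 0.0023 dz 0.1552 rot [0. 0. 0.] rows>=2.8
dx -0.0822 dy 0.0969 dz 0.1549 rot [0. 0. 0.] rows>=1.5
154 [ 4.57005831e-01 -1.30342602e-05  1.47080296e-01] [-0.07717765 -0.01167082  0.99694905] [0.14602618 0.14708927]
```

View pics/w5.png

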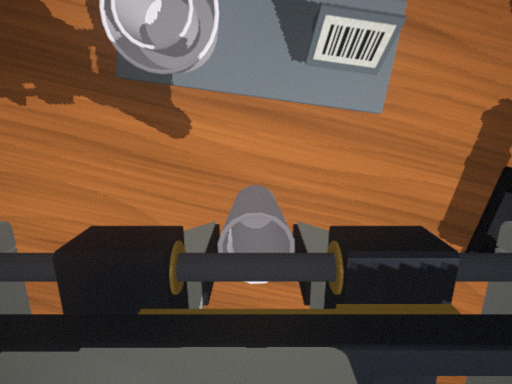

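The narrow tub is held upright, with its foot edge at about (256,188). Carrying it over and lowering it to just above contact.

```bash
python3 -m creep '[{"dx":-0.027,"dy":0,"dz":0.051,"rx":0,"ry":0,"rz":0,"gripper":0.36},{"dx":-0.054,"dy":0,"dz":0.102,"rx":0,"ry":0,"rz":0,"gripper":0.36},{"dx":-0.082,"dy":0,"dz":0.155,"rx":0,"ry":0,"rz":0,"gripper":0.36},{"dx":-0.082,"dy":0,"dz":0.155,"rx":0,"ry":0,"rz":0,"gripper":0.36},{"dx":-0.082,"dy":0,"dz":0.155,"rx":0,"ry":0,"rz":0,"gripper":0.36},{"dx":-0.082,"dy":0.04,"dz":0.155,"rx":0,"ry":0,"rz":0,"gripper":0.36},{"dx":-0.082,"dy":0.075,"dz":0.155,"rx":0,"ry":0,"rz":0,"gripper":0.36},{"dx":-0.082,"dy":0.089,"dz":0.155,"rx":0,"ry":0,"rz":0,"gripper":0.36},{"dx":-0.082,"dy":0.092,"dz":0.155,"rx":0,"ry":0,"rz":0,"gripper":0.36},{"dx":-0.082,"dy":0.092,"dz":0.155,"rx":0,"ry":0,"rz":0,"gripper":0.36}]'
python3 -c "
from h import *
plan((.5963,.1172,.1204))"
```

```text
time: 10.07
tool_pos: [0.596, 0.1171, 0.1248]
tool_rot: [-1.569, -0.0, -1.34]
contact_force: [-0.5, 0.4, 0.1]
opening: 0.0406
now [0.596  0.1171 0.1248] rot [-1.5689e+00 -4.0000e-04 -1.3404e+00] yaw -1.3404 F [-0.49  0.36  0.15] open 0.0406 t 10.075
dx -0.0001 dy 0.0044 dz 0.0003 rot [0. 0. 0.] rows>=0.1
```

```bash
python3 -m creep '[{"dx":0,"dy":0.002,"dz":0,"rx":0,"ry":0,"rz":0,"gripper":0.36},{"dx":0,"dy":0.0035,"dz":0,"rx":0,"ry":0,"rz":0,"gripper":0.36},{"dx":0,"dy":0.0035,"dz":0,"rx":0,"ry":0,"rz":0,"gripper":0.36}]'
```

```text
time: 10.45
tool_pos: [0.5959, 0.1174, 0.1207]
tool_rot: [-1.569, -0.0, -1.34]
contact_force: [0.6, 0.7, 3.0]
opening: 0.0409
```

There's 3 N of contact: the tub is seated. Releasing and lifting.

```bash
python3 -m creep '[{"dx":0,"dy":0,"dz":0,"rx":0,"ry":0,"rz":0,"gripper":0.5},{"dx":0,"dy":0,"dz":0,"rx":0,"ry":0,"rz":0,"gripper":0.65},{"dx":0,"dy":0,"dz":0,"rx":0,"ry":0,"rz":0,"gripper":0.65},{"dx":0,"dy":-0.03,"dz":0,"rx":0,"ry":0,"rz":0,"gripper":0.65},{"dx":0,"dy":-0.08,"dz":0,"rx":0,"ry":0,"rz":0,"gripper":0.65},{"dx":0,"dy":-0.11,"dz":0,"rx":0,"ry":0,"rz":0,"gripper":0.65},{"dx":0,"dy":-0.11,"dz":0,"rx":0,"ry":0,"rz":0,"gripper":0.65}]'
python3 - <<'E'
from fit import *
grab('wrist','w6'); grab('side','s6')
plan()
for t in ['w6','s6']:
    q=rim(t,(.545,.655,.06,.18),.114,.004); print('nar',circ(q,.0195),len(q))
    q=rim(t,(.545,.655,.06,.18),.09,.004);q=q[np.hypot(q[:,0]-.596,q[:,1]-.117)>.027]; print('mid',circ(q,.03125),len(q))
    q=rim(t,(.535,.665,.05,.19),.066,.004); q=q[np.hypot(q[:,0]-.598,q[:,1]-.119)>.042];print('wide',circ(q,.05),len(q))
E
```

```text
time: 11.32
tool_pos: [0.5966, 0.1174, 0.2328]
tool_rot: [-1.565, -0.001, -1.34]
contact_force: [-0.7, 0.1, -0.2]
opening: 0.0598
now [0.595  0.1173 0.2292] rot [-1.572e+00  1.000e-04 -1.340e+00] yaw -1.34 F [-1.07  0.09 -0.52] open 0.0594 t 11.425
nar (array([0.59693509, 0.11832385]), np.float64(0.0008887407903181218)) 519
mid (array([0.59621824, 0.11715398]), np.float64(0.0010525040781406373)) 802
wide (array([0.59900412, 0.11882929]), np.float64(0.0012872897291571017)) 1346
nar (array([0.59484062, 0.1168948 ]), np.float64(0.0011826718394088384)) 67
mid (array([0.59412018, 0.11583987]), np.float64(0.0012876608720100236)) 74
wide (array([0.59704552, 0.11781917]), np.float64(0.0011886525126812257)) 117
```

View pics/w6.png

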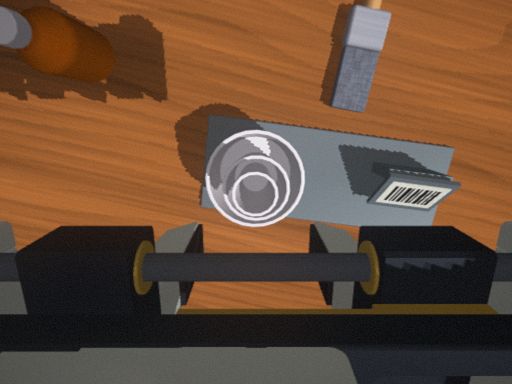

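All three rims sit nested at the right heights, concentric around (255,185). Next come the label pose from w4 and w5, and the tray yaw.

```bash
python3 - <<'E'
from fit import *
for t in ['w4','w5','w6','side0']:
    im,P=cloud(t)
    L=im.min(-1)>150
    m=(P[...,0]>.57)&(P[...,0]<.66)&(P[...,1]>-.12)&(P[...,1]<-.01)&(P[...,2]>.012)&(P[...,2]<.075)
    q=P[m&L]; n0=np.array([-.7,-.07,.7])/np.linalg.norm([-.7,-.07,.7])
    if len(q)<20: print(t,len(q));continue
    d=q@n0; q=q[abs(d-np.median(d))<.004]
    u,s,v=np.linalg.svd(q-q.mean(0),full_matrices=False); n=v[2]*np.sign(v[2]@n0)
    # project into plane: e_y level
    ey=np.cross([0,0,1],-n); ey=np.cross([0,0,1],[-n[0],-n[1],0]); ey/=np.linalg.norm(ey); ex=np.cross(ey,n)
    ab=np.c_[(q-q.mean(0))@ex,(q-q.mean(0))@ey]; lo=np.percentile(ab,1.,0);hi=np.percentile(ab,99.,0)
    c=q.mean(0)+(lo+hi)[0]/2*ex+(lo+hi)[1]/2*ey
    print(t,len(q),'c',c.round(4),'n',n.round(3),'size',(hi-lo).round(3),'yaw',np.arctan2(-n[1],-n[0]).round(3),cv2.minAreaRect((ab*1000).astype(np.float32)))
    # tray edges
    m=(abs(P[...,2]-.006)<.003)&(P[...,0]>.52)&(P[...,0]<.7)&(P[...,1]>-.13)&(P[...,1]<.25)
E
```

```text
w4 2510 c [ 0.6173 -0.0576  0.0473] n [-0.704 -0.069  0.707] size [0.044 0.063] yaw 0.098 ((-2.2239723205566406, -0.7522659301757812), (65.39378356933594, 45.55256652832031), 89.97440338134766)
w5 2096 c [ 0.6166 -0.0577  0.0465] n [-0.708 -0.07   0.703] size [0.045 0.064] yaw 0.099 ((-2.543010711669922, -0.7824478149414062), (65.23240661621094, 47.296512603759766), 89.86270141601562)
w6 760 c [ 0.6164 -0.0579  0.0464] n [-0.706 -0.07   0.704] size [0.047 0.064] yaw 0.099 ((-3.220529556274414, -1.9357452392578125), (48.039791107177734, 66.15388488769531), 0.8171213269233704)
side0 238 c [ 0.6157 -0.0561  0.0471] n [-0.706 -0.061  0.706] size [0.051 0.074] yaw 0.087 ((-0.6626014709472656, 2.0329627990722656), (52.66843032836914, 77.51441192626953), 2.029560089111328)
```

```bash
python3 -c "
from h import *
plan((.495,-.315,.23,-1.571))"
```

```text
now [0.595  0.1173 0.2292] rot [-1.572e+00  1.000e-04 -1.340e+00] yaw -1.34 F [-1.07  0.09 -0.52] open 0.0594 t 11.425
dx 0.3979 dy -0.0006 dz -0.1963 rot [0.0012 0.231  0.    ] rows>=7.1
```

```bash
python3 -m creep '[{"dx":0.05,"dy":0,"dz":-0.025,"rx":0,"ry":0.03,"rz":0,"gripper":0.8},{"dx":0.1,"dy":0,"dz":-0.05,"rx":0,"ry":0.06,"rz":0,"gripper":0.8},{"dx":0.15,"dy":0,"dz":-0.075,"rx":0,"ry":0.09,"rz":0,"gripper":0.8},{"dx":0.2,"dy":0,"dz":-0.1,"rx":0,"ry":0.12,"rz":0,"gripper":0.8},{"dx":0.25,"dy":0,"dz":-0.125,"rx":0,"ry":0.15,"rz":0,"gripper":0.8},{"dx":0.3,"dy":0,"dz":-0.15,"rx":0,"ry":0.18,"rz":0,"gripper":0.8},{"dx":0.35,"dy":0,"dz":-0.175,"rx":0,"ry":0.21,"rz":0,"gripper":0.8},{"dx":0.398,"dy":0,"dz":-0.196,"rx":0,"ry":0.231,"rz":0,"gripper":0.8},{"dx":0.398,"dy":0,"dz":-0.196,"rx":0,"ry":0.231,"rz":0,"gripper":0.8},{"dx":0.398,"dy":0,"dz":-0.196,"rx":0,"ry":0.231,"rz":0,"gripper":0.8}]'
python3 - <<'E'
from fit import *
grab('wrist','w7')
plan()
im,P=cloud('w7')
q=P[(P[...,0]>.38)&(P[...,0]<.64)&(P[...,1]>-.39)&(P[...,1]<-.25)&(P[...,2]>.082)&(P[...,2]<.092)]
print(len(q),cv2.minAreaRect((q[:,:2]*1000).astype(np.float32)),np.percentile(q,[1,50,99],axis=0).round(4))
E
```

```text
time: 12.68
tool_pos: [0.4952, -0.3142, 0.2285]
tool_rot: [-1.573, 0.002, -1.571]
contact_force: [-0.9, -0.1, -0.1]
opening: 0.0735
now [ 0.4956 -0.3137  0.2289] rot [-1.5725  0.0018 -1.5702] yaw -1.5702 F [ 0.27  0.03 -0.99] open 0.0738 t 12.725
4174 ((499.0149841308594, -323.8704833984375), (150.06883239746094, 41.66928482055664), 3.0844852924346924) [[ 0.4273 -0.3357  0.0823]
 [ 0.5008 -0.3211  0.0871]
 [ 0.5699 -0.307   0.0898]]
```

View pics/w7.png

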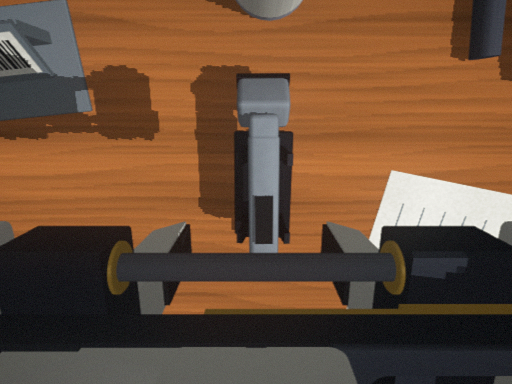

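The scanner handle runs vertically in the image (columns 248–279, rows 115–250), with the head at (263,100) and the base plate at columns 235–293. Fitting its centreline and plate.

```bash
python3 - <<'E'
from fit import *
im,P=cloud('w7')
m=(P[...,0]>.38)&(P[...,0]<.56)&(P[...,1]>-.36)&(P[...,1]<-.28)&(P[...,2]>.083)&(P[...,2]<.092)
q=P[m]
xs=np.arange(.43,.545,.01)
for x in xs:
    k=q[abs(q[:,0]-x)<.005]
    print(x.round(3),len(k),k[:,1].min().round(4),k[:,1].max().round(4),((k[:,1].min()+k[:,1].max())/2).round(4),np.median(k[:,2]).round(4))
b=P[(abs(P[...,2]-.008)<.004)&(P[...,0]>.38)&(P[...,0]<.6)&(P[...,1]>-.38)&(P[...,1]<-.26)&(im.max(-1)<45)]
print('base',len(b),np.percentile(b,[0,1,99,100],axis=0).round(4),cv2.minAreaRect((b[:,:2]*1000).astype(np.float32)))
t=P[(P[...,0]>.52)&(P[...,0]<.64)&(P[...,1]>-.38)&(P[...,1]<-.26)&(P[...,2]>.03)]
print('head',np.percentile(t,[1,99],axis=0).round(4))
for x in np.arange(.53,.62,.006):
    k=t[(abs(t[:,0]-x)<.003)]
    if len(k): print(x.round(3),np.median(k[:,2]).round(4),k[:,1].min().round(4),k[:,1].max().round(4))
E
```

```text
0.43 229 -0.3359 -0.3071 -0.3215 0.0869
0.44 239 -0.3358 -0.3072 -0.3215 0.0881
0.45 258 -0.3356 -0.3072 -0.3214 0.0883
0.46 274 -0.3355 -0.3073 -0.3214 0.0883
0.47 270 -0.3353 -0.3074 -0.3213 0.0883
0.48 288 -0.3362 -0.3075 -0.3218 0.0883
0.49 302 -0.3359 -0.3075 -0.3217 0.087
0.5 295 -0.3357 -0.3067 -0.3212 0.087
0.51 296 -0.3356 -0.3077 -0.3216 0.0869
0.52 316 -0.3354 -0.3069 -0.3212 0.087
0.53 337 -0.3352 -0.3069 -0.3211 0.087
0.54 330 -0.3351 -0.307 -0.321 0.0868
base 1452 [[ 0.415  -0.3561  0.0057]
 [ 0.4215 -0.3553  0.0066]
 [ 0.5412 -0.2879  0.0101]
 [ 0.5424 -0.2874  0.012 ]] ((478.406005859375, -321.8464660644531), (67.73223876953125, 127.51478576660156), 89.40390014648438)
head [[ 0.5201 -0.3773  0.0622]
 [ 0.5909 -0.2616  0.3285]]
0.53 0.297 -0.38 -0.26
0.536 0.0871 -0.3679 -0.2603
0.542 0.0866 -0.3351 -0.3068
0.548 0.0869 -0.3414 -0.2996
0.554 0.0864 -0.3451 -0.2968
0.56 0.0846 -0.346 -0.2961
0.566 0.0787 -0.3459 -0.2964
0.572 0.081 -0.3452 -0.2969
0.578 0.0773 -0.346 -0.2965
0.584 0.0716 -0.3452 -0.2963
0.59 0.0653 -0.3471 -0.2949
0.596 0.0598 -0.3468 -0.2951
0.602 0.0572 -0.3465 -0.2953
```

```bash
python3 -c "
from h import *
plan((.4915,-.3215,.14,-1.569),(.4915,-.3215,.0695,-1.569))"
```

```text
now [ 0.4956 -0.3137  0.2289] rot [-1.5725  0.0018 -1.5702] yaw -1.5702 F [ 0.27  0.03 -0.99] open 0.0738 t 12.725
dx 0.0079 dy 0.0889 dz -0.0039 rot [ 0.0017 -0.0012 -0.0019] rows>=1.4
dx 0.0081 dy 0.1594 dz -0.0038 rot [ 0.0017 -0.0012 -0.0019] rows>=1.1
```

```bash
python3 -m creep '[{"dx":0.008,"dy":0.05,"dz":-0.004,"rx":0,"ry":0,"rz":0,"gripper":0.7},{"dx":0.008,"dy":0.1,"dz":-0.004,"rx":0,"ry":0,"rz":0,"gripper":0.65},{"dx":0.008,"dy":0.14,"dz":-0.004,"rx":0,"ry":0,"rz":0,"gripper":0.6},{"dx":0.008,"dy":0.1595,"dz":-0.004,"rx":0,"ry":0,"rz":0,"gripper":0.6},{"dx":0.008,"dy":0.1595,"dz":-0.004,"rx":0,"ry":0,"rz":0,"gripper":0.6}]'
python3 -c "
from h import *
plan((.4915,-.3215,.0695,-1.569))"
```

```text
time: 13.35
tool_pos: [0.4913, -0.3207, 0.069]
tool_rot: [-1.574, 0.003, -1.569]
contact_force: [-0.0, 0.4, 1.0]
opening: 0.0552
now [ 0.4913 -0.3207  0.069 ] rot [-1.5739  0.0027 -1.5689] yaw -1.5689 F [-0.02  0.44  0.96] open 0.0552 t 13.35
dx 0.0007 dy -0.0005 dz 0.0002 rot [ 0.0031  0.0001 -0.0027] rows>=0.0
```

```bash
python3 -m creep '[{"dx":0.0005,"dy":0,"dz":0,"rx":0,"ry":0,"rz":0,"gripper":0.45},{"dx":0.0005,"dy":0,"dz":0,"rx":0,"ry":0,"rz":0,"gripper":0.25},{"dx":0.0005,"dy":0,"dz":0,"rx":0,"ry":0,"rz":0,"gripper":0.25},{"dx":0.0005,"dy":0,"dz":0,"rx":0,"ry":0,"rz":0,"gripper":0.25},{"dx":0.0005,"dy":0,"dz":0,"rx":0,"ry":0,"rz":0,"gripper":0.25},{"dx":0.0005,"dy":0,"dz":0,"rx":0,"ry":0,"rz":0,"gripper":0.25},{"dx":0.0005,"dy":0,"dz":0,"rx":0,"ry":0,"rz":0,"gripper":0.25}]' 35
python3 -c "
from h import *
plan()"
```

```text
time: 14.22
tool_pos: [0.4921, -0.3235, 0.0716]
tool_rot: [-1.57, -0.001, -1.571]
contact_force: [-1.3, 2.6, 6.0]
opening: 0.0297
now [ 0.4921 -0.3235  0.0716] rot [-1.5696e+00 -6.0000e-04 -1.5711e+00] yaw -1.5711 F [-1.35  2.6   6.01] open 0.0297 t 14.225
```

```bash
python3 -m creep '[{"dx":0,"dy":-0.01,"dz":0,"rx":0,"ry":0,"rz":0,"gripper":0.25},{"dx":0,"dy":-0.04,"dz":0,"rx":0,"ry":0,"rz":0,"gripper":0.25},{"dx":0,"dy":-0.09,"dz":0,"rx":0,"ry":0,"rz":0,"gripper":0.25},{"dx":0,"dy":-0.12,"dz":0,"rx":0,"ry":0,"rz":0,"gripper":0.25},{"dx":0,"dy":-0.12,"dz":0,"rx":0,"ry":0,"rz":0,"gripper":0.25},{"dx":0,"dy":-0.12,"dz":0,"rx":0,"ry":0,"rz":0,"gripper":0.25}]'
python3 - <<'E'
from fit import *
grab('wrist','w8')
plan()
im,P=cloud('w8'); s=status.observe(); c=s['tool_pos']; Rm=R.from_euler('xyz',s['tool_rot']).as_matrix()
L=(P-c)@Rm  # tool coords
m=(abs(L[...,0])<.03)&(L[...,1]>-.03)&(L[...,1]<.08)&(L[...,2]>.015)&(L[...,2]<.13)
q=L[m]
for z in np.arange(.02,.125,.006):
    k=q[abs(q[:,2]-z)<.003]
    if len(k)>5: print(z.round(3),len(k),'y',np.median(k[:,1]).round(4),'x',k[:,0].min().round(4),k[:,0].max().round(4))
E
```

```text
time: 14.98
tool_pos: [0.491, -0.323, 0.1892]
tool_rot: [-1.573, 0.001, -1.571]
contact_force: [0.2, 1.1, -2.4]
opening: 0.0297
now [ 0.4909 -0.3229  0.1888] rot [-1.5735  0.0021 -1.5711] yaw -1.5711 F [-0.36  0.33 -2.03] open 0.0295 t 15.025
0.02 812 y -0.0159 x -0.0149 0.0153
0.026 841 y -0.0158 x -0.0148 0.0152
0.032 868 y -0.0159 x -0.0146 0.015
0.038 896 y -0.0158 x -0.0148 0.0153
0.044 936 y -0.0159 x -0.0147 0.0151
0.05 925 y -0.0156 x -0.0146 0.0149
0.056 1010 y -0.0159 x -0.0216 0.0228
0.062 1370 y -0.0155 x -0.0246 0.0248
0.068 1500 y -0.0135 x -0.0247 0.0254
0.074 1658 y -0.0078 x -0.0247 0.0252
0.08 1722 y -0.0098 x -0.0247 0.0254
0.086 1539 y -0.0061 x -0.0248 0.0255
0.092 1378 y -0.0 x -0.0245 0.0253
0.098 1267 y 0.0061 x -0.0255 0.0264
0.104 1365 y 0.0115 x -0.0255 0.0266
0.11 258 y 0.0141 x -0.0252 0.0261
```

View pics/w8.png

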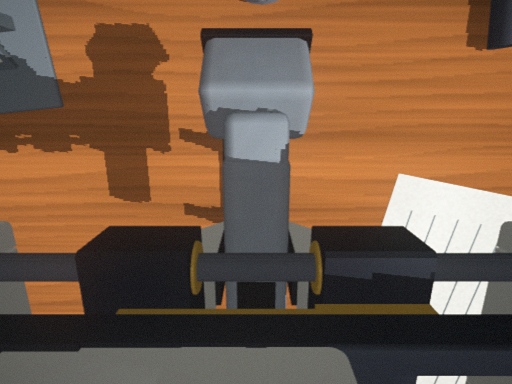

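The scanner is level in the grip, with its top 16 mm above the TCP and the TCP at about x=+12 mm on the handle. Next, the shift to the scan pose.

```bash
python3 -c "
from h import *
plan((.4658,-.0725,.16,.098-1.571),(.4658,-.0725,.131,.098-1.571))"
```

```text
now [ 0.4909 -0.3229  0.1888] rot [-1.5735  0.0021 -1.5711] yaw -1.5711 F [-0.36  0.33 -2.03] open 0.0295 t 15.025
dx -0.2503 dy 0.0293 dz -0.0251 rot [ 0.0026 -0.0981 -0.0022] rows>=4.1
dx -0.2503 dy 0.0583 dz -0.0250 rot [ 0.0026 -0.0981 -0.0022] rows>=0.5
```

```bash
python3 -m creep '[{"dx":-0.03,"dy":0,"dz":-0.003,"rx":0,"ry":-0.01,"rz":0,"gripper":0.25},{"dx":-0.07,"dy":0,"dz":-0.007,"rx":0,"ry":-0.03,"rz":0,"gripper":0.25},{"dx":-0.12,"dy":0,"dz":-0.012,"rx":0,"ry":-0.05,"rz":0,"gripper":0.25},{"dx":-0.17,"dy":0.005,"dz":-0.017,"rx":0,"ry":-0.07,"rz":0,"gripper":0.25},{"dx":-0.21,"dy":0.015,"dz":-0.021,"rx":0.003,"ry":-0.085,"rz":0,"gripper":0.25},{"dx":-0.24,"dy":0.03,"dz":-0.024,"rx":0.003,"ry":-0.098,"rz":0,"gripper":0.25},{"dx":-0.25,"dy":0.045,"dz":-0.025,"rx":0.003,"ry":-0.098,"rz":0,"gripper":0.25},{"dx":-0.25,"dy":0.056,"dz":-0.025,"rx":0.003,"ry":-0.098,"rz":0,"gripper":0.25},{"dx":-0.25,"dy":0.056,"dz":-0.025,"rx":0.003,"ry":-0.098,"rz":0,"gripper":0.25},{"dx":-0.25,"dy":0.056,"dz":-0.025,"rx":0.003,"ry":-0.098,"rz":0,"gripper":0.25}]'
python3 - <<'E'
from fit import *
plan((.4658,-.0725,.131,.098-1.571))
grab('wrist','w9'); grab('side','s9')
im,P=cloud('w9'); s=status.observe(); c=s['tool_pos']; Rm=R.from_euler('xyz',s['tool_rot']).as_matrix()
for g in (.011,.013):
    W=c+Rm@np.array([0,.016+.012,.107-g]); hx=Rm@np.array([0,.7071,.7071])
    L=np.array([.6167,-.0577,.0465]); n=np.array([-.7037,-.0692,.7071]); d=L-W
    hy=-Rm[:,0]; hz=np.cross(hx,hy); print('label in head',d@hx,d@hy,d@hz,'ang',np.arccos(-hx@n))
E
```

```text
time: 16.27
tool_pos: [0.467, -0.0742, 0.1347]
tool_rot: [-1.568, -0.0, -1.474]
contact_force: [-0.1, 0.1, -2.2]
opening: 0.0295
now [ 0.467  -0.0742  0.1347] rot [-1.5677e+00 -4.0000e-04 -1.4740e+00] yaw -1.474 F [-0.14  0.11 -2.17] open 0.0295 t 16.275
dx -0.0018 dy 0.0037 dz -0.0011 rot [-0.0031 -0.001   0.0004] rows>=0.1
label in head 0.08144995343630872 0.0019007155853297882 -0.0048949573504875775 ang 0.007916011946405411
label in head 0.08286415343630874 0.0019007155853297845 -0.0034807573504875783 ang 0.007916011946405411
```

View pics/w9.png

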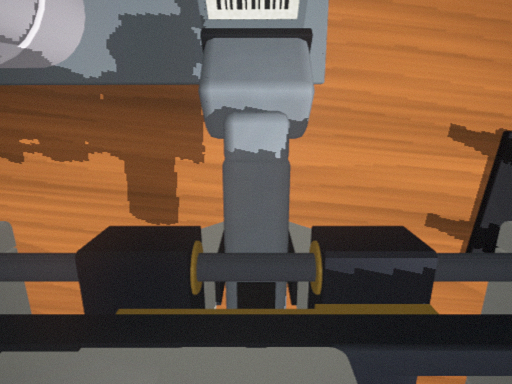

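View pics/s9.png

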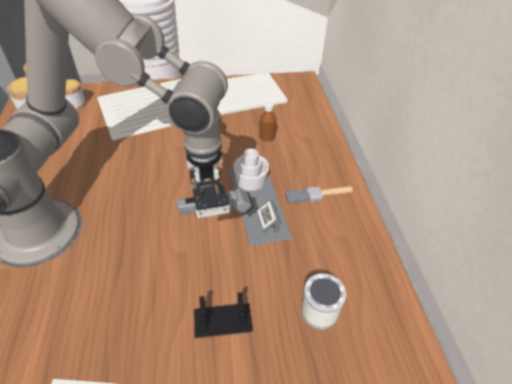

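In the wrist view the label (columns 207–299) is centred ahead of the head (201–312), and the side view shows the tubs still nested. I'll make a small correction and hold for 2.4 s.

```bash
python3 -m creep '[{"dx":-0.0015,"dy":0.0035,"dz":0,"rx":0,"ry":0,"rz":0,"gripper":0.25},{"dx":-0.0015,"dy":0.0035,"dz":0,"rx":0,"ry":0,"rz":0,"gripper":0.25},{"dx":-0.0015,"dy":0.0035,"dz":0,"rx":0,"ry":0,"rz":0,"gripper":0.25},{"dx":-0.0015,"dy":0.0035,"dz":0,"rx":0,"ry":0,"rz":0,"gripper":0.25},{"dx":-0.0015,"dy":0.0035,"dz":0,"rx":0,"ry":0,"rz":0,"gripper":0.25},{"dx":-0.0015,"dy":0.0035,"dz":0,"rx":0,"ry":0,"rz":0,"gripper":0.25},{"dx":-0.0015,"dy":0.0035,"dz":0,"rx":0,"ry":0,"rz":0,"gripper":0.25},{"dx":-0.0015,"dy":0.0035,"dz":0,"rx":0,"ry":0,"rz":0,"gripper":0.25},{"dx":-0.0015,"dy":0.0035,"dz":0,"rx":0,"ry":0,"rz":0,"gripper":0.25},{"dx":-0.0015,"dy":0.0035,"dz":0,"rx":0,"ry":0,"rz":0,"gripper":0.25},{"dx":-0.0015,"dy":0.0035,"dz":0,"rx":0,"ry":0,"rz":0,"gripper":0.25},{"dx":-0.0015,"dy":0.0035,"dz":0,"rx":0,"ry":0,"rz":0,"gripper":0.25},{"dx":-0.0015,"dy":0.0035,"dz":0,"rx":0,"ry":0,"rz":0,"gripper":0.25},{"dx":-0.0015,"dy":0.0035,"dz":0,"rx":0,"ry":0,"rz":0,"gripper":0.25},{"dx":-0.0015,"dy":0.0035,"dz":0,"rx":0,"ry":0,"rz":0,"gripper":0.25},{"dx":-0.0015,"dy":0.0035,"dz":0,"rx":0,"ry":0,"rz":0,"gripper":0.25},{"dx":-0.0015,"dy":0.0035,"dz":0,"rx":0,"ry":0,"rz":0,"gripper":0.25},{"dx":-0.0015,"dy":0.0035,"dz":0,"rx":0,"ry":0,"rz":0,"gripper":0.25},{"dx":-0.0015,"dy":0.0035,"dz":0,"rx":0,"ry":0,"rz":0,"gripper":0.25},{"dx":-0.0015,"dy":0.0035,"dz":0,"rx":0,"ry":0,"rz":0,"gripper":0.25}]'
python3 - <<'E'
from fit import *
s=status.observe(); c=s['tool_pos']; Rm=R.from_euler('xyz',s['tool_rot']).as_matrix(); g=.012
W=c+Rm@np.array([0,.016+.012,.107-g]); hx=Rm@np.array([0,.7071,.7071])
L=np.array([.6167,-.0577,.0465]); n=np.array([-.7037,-.0692,.7071]); d=L-W
hy=-Rm[:,0]; hz=np.cross(hx,hy); print('label in head',d@hx,d@hy,d@hz,'ang',np.arccos(-hx@n),abs(s['qvel']).max())
plan((.4921,-.3230,.18,-1.571),(.4921,-.3230,.0735,-1.571))
E
```

```text
time: 18.88
tool_pos: [0.4666, -0.072, 0.1311]
tool_rot: [-1.568, -0.0, -1.473]
contact_force: [0.5, -0.0, -2.4]
opening: 0.0296
label in head 0.07958623747772306 -0.000411245729231251 -0.0011058514979374577 ang 0.007458906440513609 0.0024401260421734188
now [ 0.4666 -0.072   0.1311] rot [-1.5678e+00 -2.0000e-04 -1.4730e+00] yaw -1.473 F [ 0.53 -0.01 -2.37] open 0.0296 t 18.875
dx 0.2523 dy -0.0488 dz 0.0010 rot [-0.003   0.098   0.0001] rows>=4.1
dx 0.2523 dy 0.0577 dz 0.0007 rot [-0.003   0.098   0.0001] rows>=1.7
```

```bash
python3 -m creep '[{"dx":0,"dy":-0.03,"dz":0,"rx":0,"ry":0,"rz":0,"gripper":0.25},{"dx":0.03,"dy":-0.049,"dz":0,"rx":0,"ry":0.01,"rz":0,"gripper":0.25},{"dx":0.08,"dy":-0.049,"dz":0,"rx":0,"ry":0.03,"rz":0,"gripper":0.25},{"dx":0.13,"dy":-0.049,"dz":0,"rx":0,"ry":0.05,"rz":0,"gripper":0.25},{"dx":0.18,"dy":-0.049,"dz":0,"rx":0,"ry":0.07,"rz":0,"gripper":0.25},{"dx":0.22,"dy":-0.049,"dz":0.001,"rx":-0.003,"ry":0.085,"rz":0,"gripper":0.25},{"dx":0.2525,"dy":-0.049,"dz":0.001,"rx":-0.003,"ry":0.098,"rz":0,"gripper":0.25},{"dx":0.2525,"dy":-0.049,"dz":0.001,"rx":-0.003,"ry":0.098,"rz":0,"gripper":0.25},{"dx":0.2525,"dy":-0.01,"dz":0.001,"rx":-0.003,"ry":0.098,"rz":0,"gripper":0.25},{"dx":0.2525,"dy":0.028,"dz":0.001,"rx":-0.003,"ry":0.098,"rz":0,"gripper":0.25},{"dx":0.2525,"dy":0.028,"dz":0.001,"rx":-0.003,"ry":0.098,"rz":0,"gripper":0.25},{"dx":0.2525,"dy":0.028,"dz":0.001,"rx":-0.003,"ry":0.098,"rz":0,"gripper":0.25}]'
python3 - <<'E'
from fit import *
plan((.4921,-.3225,.073,-1.571))
grab('wrist','w10'); grab('side','s10')
s=cv2.imread('pics/s10.png'); cv2.imwrite('pics/s10c.png',cv2.resize(s[260:360,160:310],None,fx=4,fy=4))
E
```

```text
time: 20.38
tool_pos: [0.4931, -0.3232, 0.1046]
tool_rot: [-1.569, -0.001, -1.57]
contact_force: [-0.1, 0.3, -2.8]
opening: 0.0303
now [ 0.4931 -0.3232  0.1046] rot [-1.5694e+00 -1.2000e-03 -1.5704e+00] yaw -1.5704 F [-0.12  0.29 -2.81] open 0.0303 t 20.375
dx -0.0007 dy 0.0316 dz -0.0010 rot [-0.0014  0.0006  0.0012] rows>=0.5
```

View pics/s10c.png

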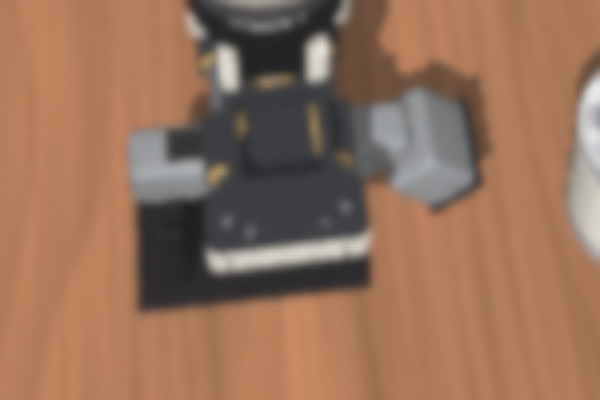

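The scanner is level, in line above the rest. Lowering.

```bash
python3 -m creep '[{"dx":-0.0007,"dy":0.01,"dz":-0.001,"rx":0,"ry":0,"rz":0,"gripper":0.25},{"dx":-0.0007,"dy":0.02,"dz":-0.001,"rx":0,"ry":0,"rz":0,"gripper":0.25},{"dx":-0.0007,"dy":0.027,"dz":-0.001,"rx":0,"ry":0,"rz":0,"gripper":0.25},{"dx":-0.0007,"dy":0.03,"dz":-0.001,"rx":0,"ry":0,"rz":0,"gripper":0.25},{"dx":-0.0007,"dy":0.0315,"dz":-0.001,"rx":0,"ry":0,"rz":0,"gripper":0.25},{"dx":-0.0007,"dy":0.0315,"dz":-0.001,"rx":0,"ry":0,"rz":0,"gripper":0.25}]'
```

```text
time: 21.22
tool_pos: [0.4915, -0.3226, 0.0719]
tool_rot: [-1.57, -0.0, -1.571]
contact_force: [0.3, -0.3, -2.2]
opening: 0.0297
```

```bash
python3 -m creep '[{"dx":0,"dy":0.001,"dz":0,"rx":0,"ry":0,"rz":0,"gripper":0.25},{"dx":0,"dy":0.0018,"dz":0,"rx":0,"ry":0,"rz":0,"gripper":0.25},{"dx":0,"dy":0.0018,"dz":0,"rx":0,"ry":0,"rz":0,"gripper":0.25}]'
```

```text
time: 21.6
tool_pos: [0.4916, -0.3227, 0.0716]
tool_rot: [-1.57, -0.001, -1.571]
contact_force: [-3.2, 2.1, 9.8]
opening: 0.0302
```

Seated, with 10 N of contact. Releasing and lifting clear.

```bash
python3 -m creep '[{"dx":0,"dy":-0.0005,"dz":0,"rx":0,"ry":0,"rz":0,"gripper":0.38},{"dx":0,"dy":-0.0005,"dz":0,"rx":0,"ry":0,"rz":0,"gripper":0.5},{"dx":0,"dy":-0.0005,"dz":0,"rx":0,"ry":0,"rz":0,"gripper":0.6},{"dx":0,"dy":-0.0005,"dz":0,"rx":0,"ry":0,"rz":0,"gripper":0.6},{"dx":0,"dy":-0.03,"dz":0,"rx":0,"ry":0,"rz":0,"gripper":0.6},{"dx":0,"dy":-0.08,"dz":0,"rx":0,"ry":0,"rz":0,"gripper":0.6},{"dx":0,"dy":-0.14,"dz":0,"rx":0,"ry":0,"rz":0,"gripper":0.6},{"dx":0,"dy":-0.16,"dz":0,"rx":0,"ry":0,"rz":0,"gripper":0.6},{"dx":0,"dy":-0.16,"dz":0,"rx":0,"ry":0,"rz":0,"gripper":0.6},{"dx":0,"dy":-0.16,"dz":0,"rx":0,"ry":0,"rz":0,"gripper":0.6}]'
python3 - <<'E'
from fit import *
grab('wrist','w11'); grab('scene','c11'); plan()
im,P=cloud('w11')
m=(P[...,0]>.38)&(P[...,0]<.56)&(P[...,1]>-.36)&(P[...,1]<-.28)&(P[...,2]>.083)&(P[...,2]<.092)
q=P[m]
for x in (.45,.48,.51,.54):
    k=q[abs(q[:,0]-x)<.005]; print(x,len(k),((k[:,1].min()+k[:,1].max())/2).round(4) if len(k) else '',np.median(k[:,2]).round(4))
t=P[(P[...,0]>.52)&(P[...,0]<.64)&(P[...,1]>-.35)&(P[...,1]<-.29)&(P[...,2]>.03)&(P[...,2]<.1)]
for x in (.566,.578,.59,.602):
    k=t[abs(t[:,0]-x)<.003]; print(x,np.median(k[:,2]).round(4))
for n,h,r,lo in [('nar',.114,.0195,0),('mid',.09,.03125,.027),('wide',.066,.05,.042)]:
    q=rim('c11',(.53,.67,.05,.19),h,.004); q=q[np.hypot(q[:,0]-.598,q[:,1]-.119)>lo]; print(n,circ(q,r),len(q))
E
```

```text
time: 22.85
tool_pos: [0.4908, -0.322, 0.2282]
tool_rot: [-1.573, 0.002, -1.571]
contact_force: [-0.6, 0.4, -0.1]
opening: 0.0551
now [ 0.4908 -0.322   0.228 ] rot [-1.5734  0.0022 -1.571 ] yaw -1.571 F [-0.59 -0.83  0.85] open 0.0555 t 22.95
0.45 262 -0.3222 0.0882
0.48 293 -0.3228 0.0883
0.51 322 -0.3228 0.0871
0.54 332 -0.3228 0.0868
0.566 0.0793
0.578 0.0767
0.59 0.0649
0.602 0.0566
nar (array([0.59695831, 0.11813894]), np.float64(0.00101851755996498)) 96
mid (array([0.59628773, 0.11725433]), np.float64(0.0009600596387622109)) 108
wide (array([0.59923782, 0.11858603]), np.float64(0.0013541622463401064)) 199
```

View pics/w11.png

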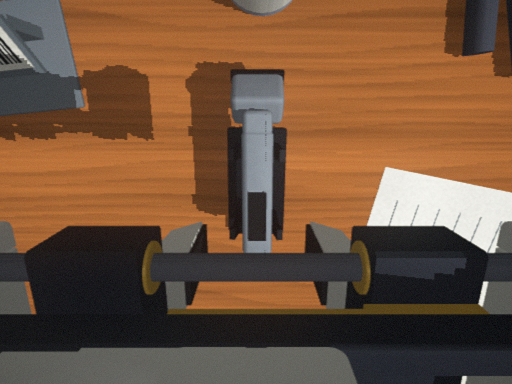

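View pics/c11.png

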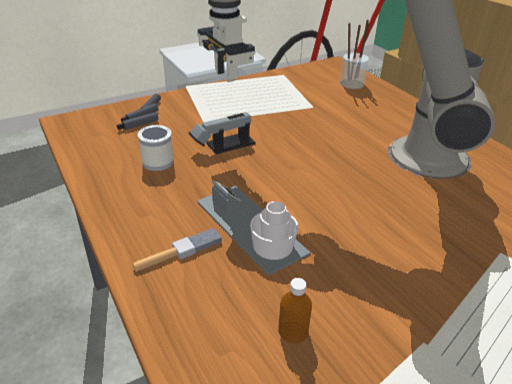

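The scanner lies centred in its rest, about 1 mm from where it started. The tubs are nested and the bottle, can and brush haven't moved. Handing in.

```bash
python3 -c "
from h import *
print(robot.hand_in())"
```

```text
the job is handed in; nothing more can be done
None
```

I did every step of the task and handed it in at about 23 s of the 64 s allowed. The hand-in reports no verdict, so this rests on my own checks.

- **Tubs:** I set the middle tub in the wide one and the narrow tub in the middle one, each let go only once contact was felt. My last camera fits put the rims 66, 90 and 114 mm above the table, as they should be. The tub centres were within about 4 mm of each other.
- **Scan:** the scanner was held still for about 2.5 s. By my estimate it was 80 mm from the label, within about 1 mm of its middle and within 0.01 rad of square. That relies on my camera fit of the label and of how the scanner sat in the grip.
- **Scanner back in its rest:** it is level with its head the same way, about 1 mm from where it started. The gripper was open and well clear.
- **Bystanders:** the bottle, can and brush look unmoved in the last picture. I didn't measure them.

No check failed. The only disagreement was about 2 mm between the scene and side cameras, which matches their stated accuracy.

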